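# Click the key onto the screen press

### The arm

A 6-joint arm with a two-finger parallel gripper is mounted at the origin on the work surface. World frame = base frame: x ahead of the robot, y to its left, z up, the work surface at z = 0. Lengths are in m, angles in rad, forces in N, time in s.
With the tool pointing down it reaches from about 0.35 to 0.875 m from the base axis. Payload 4.2 kg.
Tool frame: the origin (TCP) lies at the very end of the fingers, on their centre line; the grasp point (between the pads) lies 19 mm behind it; z points along the fingers, y is the line along which they close (so a half turn about z gives the same grasp; the last joint's range is limited). The gripper opens to 85 mm and grips with 20 to 120 N. Pads are 22 mm wide; open, the fingers measure 114 mm over their backs; the gripper's body (76 mm by 85 mm) begins 54 mm behind the grasp point. The pads swing forward as they close: fully open they stand 13 mm farther back than shut.
Start: joints at [-1.039, 0.385, 0.008, 0, -1.194, -0.259], TCP at [0.168, -0.602, 0.231] pointing down, gripper open.
Joint ranges: [-3.14, 3.14], [-1.21, 2.06], [-1.07, 1.41], [-3.16, 2.05], [-2.99, -0.16], [-3.1, 3.1]. Speed limits (rad/s): [2.79, 2.79, 3.14, 3.14, 3.14, 3.14].

### API

Orientations are given as a unit quaternion [w, x, y, z].
In Python, from bench import manip, viewer gives the robot as it stands.
- The arm moves only by the tool carry_out, never from a script. Its argument "series" is a list of rows, each an object of numbers: "x", "y", "z": the shift along the world's x, y, z in m; "wx", "wy", "wz": the turn, a rotation vector about the world's x, y, z in degrees; "fingers": the finger opening in m, from 0 to 0.0854. In form: [{"x": .., "y": .., "z": .., "wx": .., "wy": .., "wz": .., "fingers": ..}, ...]. A call has 1 to 5 rows; each row is the pose to reach, as a shift and turn from the pose commanded when the call began; what a row does not reach only later rows make up. A row lasts 1/8 s, in which the tool goes at most 62.5 mm and 10.7 degrees, less where a joint would pass 70% of its speed; a pose out of reach is approached as far as the arm can. A call with a gripper value outside its range is refused whole. The fingers move at their own pace and stop on an object; "grip_force" is the grip in N (left out, the last holds). Time passes only in rows, so rows that repeat a pose let the fingers close. It gives the time, the measured TCP pose, the force, the opening and the grip force at its end, in the units of the state.
- manip.sense(): the state, without advancing time (a new reading comes with each control period).
- viewer.grab_frame(name): name is "scene" or "side" or "wrist"; returns a dict with "pixels" (480x640x3 uint8, red, green, blue), "range_z" (480x640 float32, m along the optical axis (not along the pixel's ray), 0 where there is no reading), "fx", "fy", "cx", "cy" (pixels), "dist_coeffs" ([k1, k2, p1, p2, k3] as OpenCV has them; the pictures are not rectified), "cam_to_world" (4x4, takes a point from camera to world coordinates); the wrist camera has in their place "tool_from_camera" (4x4, takes a point from camera to tool coordinates, whose origin is the TCP and whose axes are the flange's). Camera axes: x right, y up, looking along -z (the intrinsics and any distortion apply to the point x, -y, -z); pixel columns grow to the right and rows downward; lengths in m; the calibration is good to about 2 mm. A picture is of the moment at which its call begins: read the wrist's pose just before it.
- manip.finish_job(): hands the job in; it is judged then, once.
The state is a dict: "t": time; "joint_pos": joint angles; "dq": joint speeds; "effort": joint torques, N m; "eef_pos": TCP position; "tcp_rot": TCP orientation; "wrist_force": force on the tool from outside, world axes, zero at the start; "torque": the same for the moment, N m; "gripper_width": opening from 0.0 (shut) to 1.0 (fully open); "grip_force": force on a finger pad.
Only numpy, scipy, OpenCV 4.12 (cv2) and the standard library are available. Lean on these libraries where they do the work, as an engineer would, in place of code of your own. Each camera call takes 0.05 s, during which the arm holds its last target. There are 200 camera calls.

### The job

Pick up the orange socket key from the bench and push it down onto the square drive on top of the screen press until the spring ball clicks in and the key sits fully home on the drive's shoulder, then let go. The drive sits on a soft spring and sinks as you push: push steadily and stop at the click, never so far that the rubber pad is driven onto the phone's glass below. Leave the blue key and the other things on the bench where they are.

Things in the scene. Friction and masses are not known exactly. Their poses are not given: they have to be found in the camera images.
- orange_key_center (a point): Loose orange socket key, 80 mm tall, 0.12 kg, standing upright, hole down. Point on its axis, 40 mm above its lower rim; z up. Its orange grip is 26 x 26 mm square, 44 to 80 mm above the rim, flats square to its x and y; below are a dark 34 mm square collar (6 mm high) and a 30 mm square steel sleeve.
- orange_key_rim (a point): Centre of the orange key's lower rim, the mouth of its square hole: 15 mm wide, 38 mm deep, sides parallel to x and y, with a 2.5 mm 45-degree lead-in. Each of its four walls has a dimple window centred 12.5 mm above the rim, so any of the four quarter turns fits the drive.
- blue_key_center (a point): Loose blue key of the same height, with a round 30 mm grip, for another fixture: leave it alone. Same point, half-way up.
- drive_seat (a point): Centre of the drive's shoulder, a 36 mm round steel flange on top of the press, 150 mm above the bench at rest; z up, x and y square to the drive's faces. Home: the key's rim rests here, its centre point 40 mm above. The key meets the ball 15 mm before home and needs some 10 to 18 N to pass; then it snaps home and the force drops by a third or more. Short of the click it stays 5 mm or more too high.
- drive_tip (a point): Top centre of the 14 mm square steel drive, which stands up 34 mm from the shoulder (its last 2 mm is 11.5 mm wide). The brass spring ball stands out 3 mm from its +x face, 12.5 mm above the shoulder.
- spindle (a joint): How far the drive has sunk, m: 0 at the top, at rest; grows as it is pushed down against a spring (about 2.7 N to start, plus 0.55 N per mm; it rises again by itself). At 0.031 the rubber pad below is driven onto the phone's glass.
- press: Grey screen press, fixed: base 130 x 200 mm (x, y), two steel posts 84 mm either side of the middle along its y, crossbeam 46 x 190 mm with its top 110 mm above the bench, post nuts up to 116 mm; the drive stands over its middle. Origin: centre of its underside. A phone lies in it under the rubber pad.
- screwdriver: Loose red screwdriver, 170 mm, lying on the mat: leave alone.
- screw_jar: Loose clear jar with white lid, 52 mm across, 60 mm tall: leave alone.
- spare_phone: Loose phone lying flat, 72 x 147 x 8 mm: leave alone.
- parts_tray: Loose white divided tray, 120 x 90 x 30 mm: leave alone.
- suction_cup: Loose red suction cup, 52 mm across, 42 mm tall: leave alone.
- brush: Loose blue brush, 150 mm, lying: leave alone.

How it is judged:
By the outcome, as a careful person would: the job done as asked, in the order asked, and still so for the second after the job is handed in, with the robot touching nothing.
It also fails if it takes over 61 s, if anything falls off the work surface, if the arm or the gripper's body presses on something with over 40 N, if the wrist force passes 120 N, or if a joint passes its speed limit or range.

## Working session

There is one attempt and no reset: what is moved stays moved. The work goes in short steps, Python scripts to look and compute and a tool call to move; the robot and the scene stay as the last step left them, time stands still between calls to the robot, and variables do not carry over. Pictures are saved under pics/ and viewed, at most 10 in all, crops included, and the job is handed in when it is done.

Besides the shell and the picture viewer there is one more tool, called after "Call:" as name(argument=value, ...), one argument or row to a line, values as JSON. carry_out: Moves the arm, as the interface text tells. Its arguments: {"type":"object","properties":{"series":{"type":"array","items":{"type":"object","properties":{"x":{"type":"number"},"y":{"type":"number"},"z":{"type":"number"},"wx":{"type":"number"},"wy":{"type":"number"},"wz":{"type":"number"},"fingers":{"type":"number"}}}},"grip_force":{"type":"number"}},"required":["series"]}

```bash
mkdir -p pics; cat > h.py <<'E'
import numpy as np, cv2
from bench import manip, viewer
from scipy.spatial.transform import Rotation as R
def grab(n):
    s=manip.sense(); f=viewer.grab_frame(n)
    if 'cam_to_world' in f: T=np.array(f['cam_to_world'])
    else:
        q=s['tcp_rot']; W=np.eye(4); W[:3,:3]=R.from_quat([q[1],q[2],q[3],q[0]]).as_matrix(); W[:3,3]=s['eef_pos']
        T=W@np.array(f['tool_from_camera'])
    f['T']=T; f['K']=np.array([[f['fx'],0,f['cx']],[0,f['fy'],f['cy']],[0,0,1]]); f['D']=np.array(f['dist_coeffs'],float)
    return f
def rays(f,uv):
    p=cv2.undistortPoints(np.array(uv,float).reshape(-1,1,2),f['K'],f['D']).reshape(-1,2)
    d=np.c_[p[:,0],-p[:,1],-np.ones(len(p))]@f['T'][:3,:3].T
    return f['T'][:3,3],d
def onplane(f,uv,z):
    o,d=rays(f,uv); return o+d*((z-o[2])/d[:,2])[:,None]
def depthpts(f,uv):
    uv=np.array(uv,int).reshape(-1,2); o,d=rays(f,uv); return o+d*f['range_z'][uv[:,1],uv[:,0]][:,None]
def meet(f,u,g,v):
    o1,d1=rays(f,u);o2,d2=rays(g,v);d1=d1[0]/np.linalg.norm(d1);d2=d2[0]/np.linalg.norm(d2)
    s=np.linalg.lstsq(np.c_[d1,-d2],o2-o1,rcond=None)[0]
    a=o1+s[0]*d1;b=o2+s[1]*d2; return (a+b)/2,np.linalg.norm(a-b)
def save(f,n): cv2.imwrite('pics/'+n,f['pixels'][:,:,::-1])
def hsv(f): return cv2.cvtColor(np.ascontiguousarray(f['pixels']),cv2.COLOR_RGB2HSV)
E
python3 - <<'E'
from h import *
print(manip.sense())
for n in ('scene','side'):
    f=grab(n); save(f,n+'0.png'); print(n,f['T'].round(3).tolist())
E
```

```text
{'t': 0.0, 'joint_pos': array([-1.03935696e+00,  3.85560446e-01,  6.63111042e-03, -4.91186472e-04,
       -1.19398163e+00, -2.58609536e-01]), 'dq': array([ 0.00060458,  0.00018592, -0.00019978, -0.00063648, -0.00046275,
       -0.00064096]), 'effort': array([-3.98470847e-04, -3.92286837e+01,  1.88399130e+01,  4.18635160e+00,
       -4.74380751e-03,  1.94896600e-06]), 'eef_pos': array([ 0.16827986, -0.60132137,  0.23022245]), 'tcp_rot': array([-1.96200629e-04, -1.35902369e-01,  9.90721644e-01,  1.06373448e-03]), 'wrist_force': array([-0.02207051,  0.69650668,  1.0438487 ]), 'torque': array([ 0.00524071, -0.04998295,  0.0258095 ]), 'grip_force': 0.0, 'gripper_width': 0.9998899607240351}
scene [[0.097, -0.815, 0.572, 1.245], [0.995, 0.082, -0.052, -0.082], [-0.005, 0.574, 0.819, 1.059], [0.0, 0.0, 0.0, 1.0]]
side [[-0.735, 0.452, -0.505, -0.135], [-0.678, -0.486, 0.551, 0.78], [0.004, 0.748, 0.664, 1.098], [0.0, 0.0, 0.0, 1.0]]
```

View pics/scene0.png

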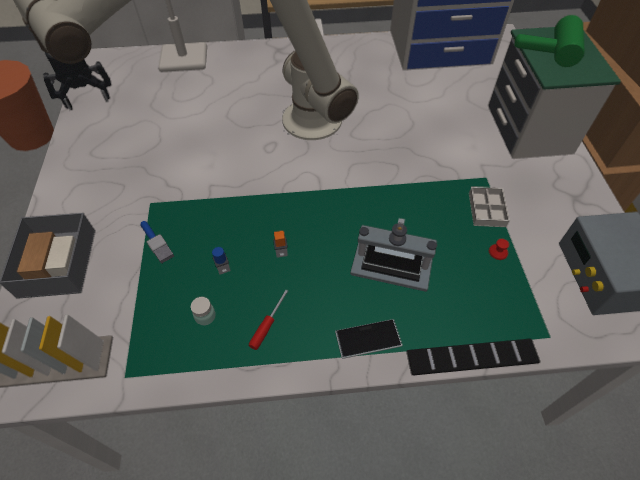

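View pics/side0.png

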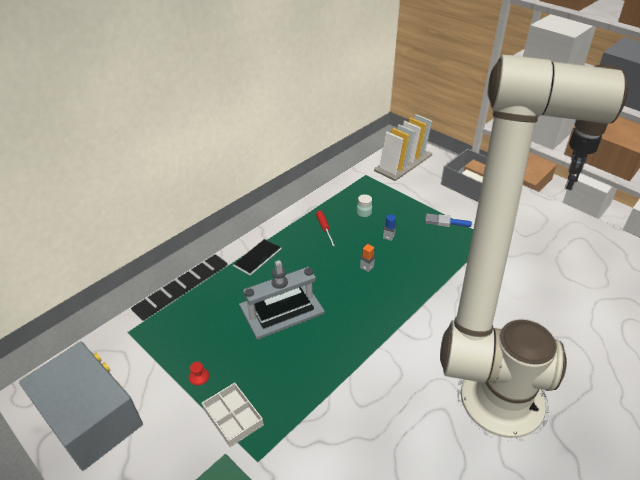

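The scene view shows the orange grip at about (280,238) and the drive tip at (401,222). In the side view they are at (368,251) and (279,264). Next I'll triangulate both.

```bash
python3 - <<'E'
from h import *
F={n:grab(n) for n in('scene','side')}
c={}
for n,f in F.items():
    h=hsv(f); m=cv2.inRange(h,(8,150,120),(20,255,255))
    k,l,st,ce=cv2.connectedComponentsWithStats(m)
    box=(240,320,200,280)if n=='scene' else(340,400,220,290)
    for i in range(1,k):
        if st[i,4]>30 and box[0]<ce[i][0]<box[1] and box[2]<ce[i][1]<box[3]:
            print(n,st[i],ce[i]);c[n]=ce[i]
            p=depthpts(f,np.argwhere(l==i)[:,::-1]); t=p[p[:,2]>p[:,2].max()-.006]; print(p[:,2].max(),t.mean(0).round(4),t.min(0).round(4),t.max(0).round(4))
print(meet(F['scene'],c['scene'],F['side'],c['side']))
for n,(u,v) in {'scene':(401,228),'side':(279,270)}.items():
    f=F[n]; g=np.array([(a,b) for a in range(u-50,u+50) for b in range(v-30,v+30)]); p=depthpts(f,g)
    ok=(f['range_z'][g[:,1],g[:,0]]>0)&(p[:,2]<.25); p=p[ok]; g=g[ok]
    for lo,hi in((.172,.2),(.143,.155),(.104,.118)):
        q=p[(p[:,2]>lo)&(p[:,2]<hi)]; print(n,lo,len(q),q.mean(0).round(4) if len(q) else '', cv2.minAreaRect(q[:,:2].astype(np.float32)) if len(q)>3 else '',q[:,2].max() if len(q) else '')
print(meet(F['scene'],(401,221),F['side'],(279,263)))
E
```

```text
scene [274 231  10   9  75] [278.68 234.92]
0.08209971711746822 [ 0.5264 -0.1266  0.0786] [ 0.5133 -0.1386  0.0761] [ 0.5391 -0.1153  0.0821]
side [363 244  11  16 139] [367.96402878 251.4676259 ]
0.08575944222602949 [ 0.5225 -0.1245  0.0811] [ 0.5125 -0.1387  0.0798] [ 0.5354 -0.112   0.0858]
(array([ 0.52227073, -0.12525589,  0.0699713 ]), np.float64(0.00478109176241207))
scene 0.172 41 [0.5922 0.1622 0.1802] ((0.5906692743301392, 0.16310007870197296), (0.013481184840202332, 0.015547673217952251), 68.3959732055664) 0.18616067253554403
scene 0.143 123 [0.5943 0.1622 0.1482] ((0.5915037989616394, 0.16334417462348938), (0.033920399844646454, 0.032583776861429214), 76.36863708496094) 0.1538041671951056
scene 0.104 1112 [0.594  0.1629 0.1097] ((0.5910782217979431, 0.16222457587718964), (0.1903080940246582, 0.05014512315392494), 70.09696197509766) 0.11787350984282341
side 0.172 43 [0.5886 0.1649 0.1811] ((0.5898536443710327, 0.16390033066272736), (0.015689758583903313, 0.015519523061811924), 72.15758514404297) 0.18766563386325774
side 0.143 96 [0.5867 0.1668 0.1493] ((0.5891842246055603, 0.16383019089698792), (0.03441789373755455, 0.0370493046939373), 55.36106491088867) 0.15477445117761834
side 0.104 902 [0.5872 0.1666 0.1106] ((0.5901081562042236, 0.16318905353546143), (0.19371454417705536, 0.0502789169549942), 69.50872802734375) 0.11798198063498899
(array([0.58926481, 0.16241611, 0.18112681]), np.float64(0.0037066550171911596))
```

Call:
carry_out(
  series=[
    {"x":0.034,"y":0.048,"z":0.01},
    {"x":0.07,"y":0.095,"z":0.02},
    {"x":0.105,"y":0.143,"z":0.03},
    {"x":0.14,"y":0.19,"z":0.04},
    {"x":0.176,"y":0.238,"z":0.04},
  ],
)

```text
schema error: expected keys x, y, z, wx, wy, wz, fingers
```

Call:
carry_out(
  series=[
    {"x":0.034,"y":0.047},
    {"x":0.07,"y":0.095},
    {"x":0.105,"y":0.142},
    {"x":0.14,"y":0.19},
    {"x":0.15,"y":0.238},
  ],
)

```text
schema error: expected keys x, y, z, wx, wy, wz, fingers
```

```bash
python3 - <<'E'
from h import *
s=manip.sense();print(s['t'],s['eef_pos'],s['joint_pos'],s['dq'])
f=grab('wrist');save(f,'w1.png');print(f['T'].round(3).tolist())
E
```

```text
0.2 [ 0.16830416 -0.60154125  0.23065917] [-1.03940483e+00  3.85219725e-01  7.13694753e-03 -2.68823752e-04
 -1.19401277e+00 -2.58539623e-01] [ 2.81389147e-04 -2.83640138e-03  4.22308377e-03  2.21319964e-03
 -1.26431293e-05  8.99740360e-05]
[[-0.269, -0.914, -0.304, 0.09], [0.963, -0.255, -0.086, -0.624], [0.001, -0.316, 0.949, 0.373], [0.0, 0.0, 0.0, 1.0]]
```

View pics/w1.png

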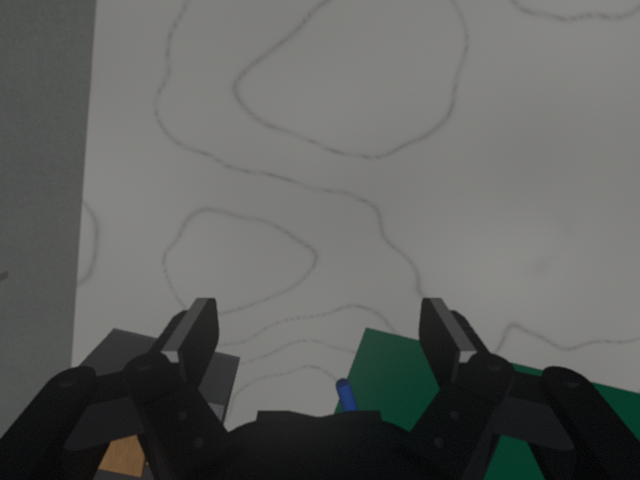

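Call:
carry_out(
  series=[
    {"x":0.034,"y":0.048,"z":0.01,"wx":0,"wy":0,"wz":0,"fingers":0.0854},
    {"x":0.07,"y":0.095,"z":0.02,"wx":0,"wy":0,"wz":0,"fingers":0.0854},
    {"x":0.105,"y":0.143,"z":0.03,"wx":0,"wy":0,"wz":0,"fingers":0.0854},
    {"x":0.14,"y":0.19,"z":0.04,"wx":0,"wy":0,"wz":0,"fingers":0.0854},
    {"x":0.176,"y":0.238,"z":0.04,"wx":0,"wy":0,"wz":0,"fingers":0.0854},
  ],
)

```text
t: 0.88
eef_pos: [0.3456, -0.3625, 0.2724]
tcp_rot: [0.001, -0.136, 0.991, -0.001]
wrist_force: [0.3, 0.4, 0.4]
gripper_width: 1.001
grip_force: 0.0
```

Call:
carry_out(
  series=[
    {"x":0.034,"y":0.047,"z":0,"wx":0,"wy":0,"wz":0,"fingers":0.0854},
    {"x":0.07,"y":0.095,"z":0,"wx":0,"wy":0,"wz":0,"fingers":0.0854},
    {"x":0.105,"y":0.142,"z":0,"wx":0,"wy":0,"wz":0,"fingers":0.0854},
    {"x":0.14,"y":0.19,"z":0,"wx":0,"wy":0,"wz":0,"fingers":0.0854},
    {"x":0.15,"y":0.238,"z":0,"wx":0,"wy":0,"wz":0,"fingers":0.0854},
  ],
)

```text
t: 1.5
eef_pos: [0.4959, -0.1239, 0.2709]
tcp_rot: [-0.0, -0.136, 0.991, -0.0]
wrist_force: [-0.1, 0.1, 0.3]
gripper_width: 1.002
grip_force: 0.0
```

Call:
carry_out(
  series=[
    {"x":0,"y":0,"z":0,"wx":0,"wy":0,"wz":0,"fingers":0.0854},
    {"x":0,"y":0,"z":0,"wx":0,"wy":0,"wz":0,"fingers":0.0854},
  ],
)

```text
t: 1.75
eef_pos: [0.4942, -0.1259, 0.2713]
tcp_rot: [-0.0, -0.136, 0.991, -0.0]
wrist_force: [-0.2, -0.8, -0.2]
gripper_width: 0.996
grip_force: 0.0
```

```bash
python3 - <<'E'
from h import *
s=manip.sense();print(s['t'],s['eef_pos'],s['joint_pos'],abs(s['dq']).max())
f=grab('wrist');save(f,'w2.png');print(f['T'].round(3).tolist())
E
```

```text
1.75 [ 0.49424787 -0.12586762  0.27128755] [ 6.93627189e-02  1.59864993e-01 -2.01986600e-01  7.12698495e-05
 -1.20920406e+00 -1.36689892e+00] 0.025901943089646107
[[-0.27, -0.914, -0.304, 0.416], [0.963, -0.256, -0.085, -0.149], [0.0, -0.316, 0.949, 0.414], [0.0, 0.0, 0.0, 1.0]]
```

View pics/w2.png

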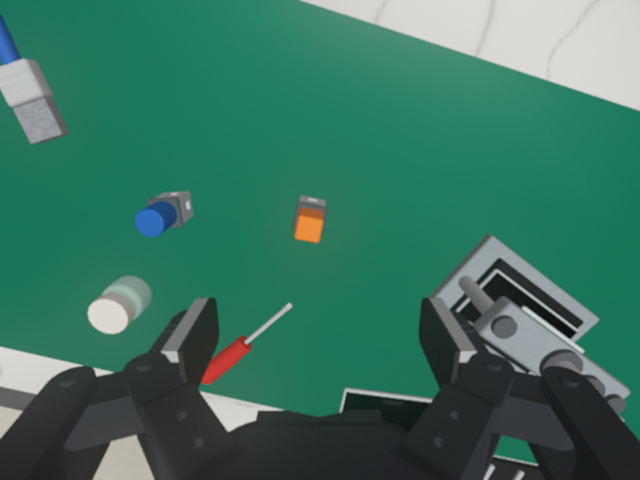

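The wrist view shows the orange key's bright top face at about (309,229), with its darker side above it. The press is at the lower right.

```bash
cat > key.py <<'E'
from h import *
f=grab('wrist'); h=hsv(f); m=cv2.inRange(h,(6,150,100),(22,255,255))
vs=h[...,2][m>0]; t,_=cv2.threshold(vs.reshape(-1,1),0,255,cv2.THRESH_OTSU)
top=((m>0)&(h[...,2]>t)).astype(np.uint8)
k,l,st,ce=cv2.connectedComponentsWithStats(top); i=1+st[1:,4].argmax()
px=np.argwhere(l==i)[:,::-1]; d=depthpts(f,px); print('thr',t,'n',len(px),'depth z',np.median(d[:,2]),'depth ctr',d.mean(0).round(4))
z=.08
cnt=cv2.findContours((l==i).astype(np.uint8),0,cv2.CHAIN_APPROX_NONE)[0][0].reshape(-1,2)
P=onplane(f,cnt,z)[:,:2]; print('rect',cv2.minAreaRect((P*1000).astype(np.float32)),'tcp',manip.sense()['eef_pos'])
S=grab('scene');hs=hsv(S)
c=ce[i]; g=(int(c[0]),int(c[1]))
# height from two views: bright top centroids
m2=cv2.inRange(hs,(6,150,100),(22,255,255)); m2[:200]=0;m2[280:]=0;m2[:,:240]=0;m2[:,320:]=0
v=hs[...,2][m2>0]
if len(v):
    t2,_=cv2.threshold(v.reshape(-1,1),0,255,cv2.THRESH_OTSU); q=np.argwhere((m2>0)&(hs[...,2]>t2))[:,::-1].mean(0); print('two-view',q,meet(f,c,S,q))
E
python3 key.py
```

```text
thr 196.0 n 560 depth z 0.079739031915678 depth ctr [ 0.5241 -0.1287  0.0803]
rect ((524.409912109375, -128.5464630126953), (24.509309768676758, 24.30405044555664), 3.814391613006592) tcp [ 0.49404938 -0.12672634  0.27133952]
two-view [278.76811594 234.75362319] (array([ 0.52506021, -0.12754862,  0.07679386]), np.float64(0.0018670175296764506))
```

Call:
carry_out(
  series=[
    {"x":0.015,"y":-0.001,"z":-0.03,"wx":0,"wy":0,"wz":-6,"fingers":0.0854},
    {"x":0.03,"y":-0.0025,"z":-0.07,"wx":0,"wy":0,"wz":-11.8,"fingers":0.0854},
    {"x":0.03,"y":-0.0025,"z":-0.12,"wx":0,"wy":0,"wz":-11.8,"fingers":0.0854},
    {"x":0.03,"y":-0.0025,"z":-0.12,"wx":0,"wy":0,"wz":-11.8,"fingers":0.0854},
  ],
)

```text
t: 2.4
eef_pos: [0.5214, -0.1294, 0.1479]
tcp_rot: [-0.005, -0.032, 0.999, 0.0]
wrist_force: [0.6, 0.3, 0.9]
gripper_width: 1.0
grip_force: 0.0
```

```bash
python3 key.py; python3 - <<'E'
from h import *
print(R.from_quat(np.roll(manip.sense()['tcp_rot'],-1)).as_matrix().round(3))
E
```

```text
thr 205.0 n 1335 depth z 0.07970141388221025 depth ctr [ 0.5238 -0.1286  0.0806]
rect ((524.3223876953125, -128.5041046142578), (24.13896942138672, 24.063373565673828), 3.6881227493286133) tcp [ 0.52370634 -0.12948991  0.15080282]
two-view [278.76811594 234.75362319] (array([ 0.52511136, -0.12753297,  0.07692565]), np.float64(0.0018401072431620518))
[[-0.998 -0.066  0.001]
 [-0.066  0.998 -0.001]
 [-0.001 -0.001 -1.   ]]
```

Call:
carry_out(
  series=[
    {"x":0,"y":0,"z":-0.05,"wx":0,"wy":0,"wz":0,"fingers":0.0854},
    {"x":0,"y":0,"z":-0.09,"wx":0,"wy":0,"wz":0,"fingers":0.0854},
    {"x":0,"y":0,"z":-0.104,"wx":0,"wy":0,"wz":0,"fingers":0.0854},
    {"x":0,"y":0,"z":-0.104,"wx":0,"wy":0,"wz":0,"fingers":0.06},
    {"x":0,"y":0,"z":-0.104,"wx":0,"wy":0,"wz":0,"fingers":0.04},
  ],
  grip_force=80,
)

```text
t: 3.12
eef_pos: [0.5262, -0.1284, 0.0495]
tcp_rot: [0.002, -0.034, 0.999, -0.0]
wrist_force: [-0.2, 0.2, 0.1]
gripper_width: 0.602
grip_force: 0.0
```

Call:
carry_out(
  series=[
    {"x":0,"y":0,"z":0,"wx":0,"wy":0,"wz":0,"fingers":0.02},
    {"x":0,"y":0,"z":0,"wx":0,"wy":0,"wz":0,"fingers":0.02},
    {"x":0,"y":0,"z":0,"wx":0,"wy":0,"wz":0,"fingers":0.02},
    {"x":0,"y":0,"z":0,"wx":0,"wy":0,"wz":0,"fingers":0.02},
  ],
)

```text
t: 3.62
eef_pos: [0.5256, -0.1283, 0.0489]
tcp_rot: [0.001, -0.034, 0.999, -0.0]
wrist_force: [-1.0, 1.7, 5.9]
gripper_width: 0.291
grip_force: 78.9
```

Call:
carry_out(
  series=[
    {"x":0,"y":0,"z":0.02,"wx":0,"wy":0,"wz":0,"fingers":0.02},
    {"x":0,"y":0,"z":0.06,"wx":0,"wy":0,"wz":0,"fingers":0.02},
    {"x":0,"y":0,"z":0.115,"wx":0,"wy":0,"wz":-4,"fingers":0.02},
    {"x":0.0,"y":0.0,"z":0.17,"wx":0,"wy":0,"wz":-10,"fingers":0.02},
    {"x":0.01,"y":0.02,"z":0.22,"wx":0,"wy":0,"wz":-18,"fingers":0.02},
  ],
)

```text
t: 4.25
eef_pos: [0.5336, -0.1088, 0.2695]
tcp_rot: [0.0, 0.126, 0.992, 0.0]
wrist_force: [1.7, 0.4, -1.1]
gripper_width: 0.298
grip_force: 78.6
```

Call:
carry_out(
  series=[
    {"x":0.02,"y":0.05,"z":0.022,"wx":0,"wy":0,"wz":-5.7,"fingers":0.02},
    {"x":0.04,"y":0.105,"z":0.022,"wx":0,"wy":0,"wz":-5.7,"fingers":0.02},
    {"x":0.06,"y":0.16,"z":0.022,"wx":0,"wy":0,"wz":-5.7,"fingers":0.02},
    {"x":0.08,"y":0.215,"z":0.022,"wx":0,"wy":0,"wz":-5.7,"fingers":0.02},
    {"x":0.094,"y":0.258,"z":0.022,"wx":0,"wy":0,"wz":-5.7,"fingers":0.02},
  ],
)

```text
t: 4.88
eef_pos: [0.6284, 0.1519, 0.2886]
tcp_rot: [-0.001, 0.172, 0.985, -0.0]
wrist_force: [0.3, 0.0, -0.8]
gripper_width: 0.292
grip_force: 78.7
```

Call:
carry_out(
  series=[
    {"x":0,"y":0,"z":0,"wx":0,"wy":0,"wz":0,"fingers":0.02},
    {"x":0,"y":0,"z":0,"wx":0,"wy":0,"wz":0,"fingers":0.02},
    {"x":0,"y":0,"z":0,"wx":0,"wy":0,"wz":0,"fingers":0.02},
  ],
)

```text
t: 5.25
eef_pos: [0.6281, 0.1485, 0.2896]
tcp_rot: [-0.0, 0.173, 0.985, -0.0]
wrist_force: [0.3, 1.2, -0.4]
gripper_width: 0.293
grip_force: 78.7
```

```bash
python3 - <<'E'
from h import *
print(manip.sense()['eef_pos'],manip.sense()['joint_pos'])
f=grab('wrist');save(f,'w3.png')
u=cv2.projectPoints
E
```

```text
[0.62808654 0.14847664 0.28961009] [ 4.82335980e-01  3.89567925e-01  1.60290859e-01  1.32680921e-06
 -1.34153003e+00 -2.40116914e+00]
```

View pics/w3.png

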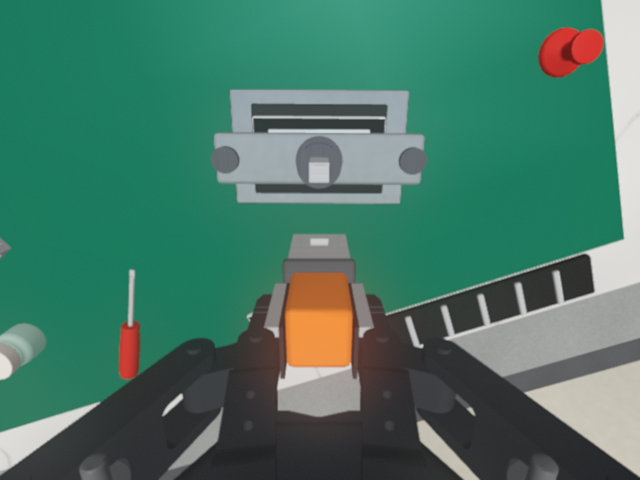

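The drive tip's top is at about (318,176) and its shoulder at (319,161). The key is held straight, with its rim edge at row 234 and columns 294–347. I'll measure both now.

```bash
cat > drv.py <<'E'
from h import *
f=grab('wrist'); ss=[manip.sense() for _ in range(1)]; print('tcp',ss[0]['eef_pos'])
T=f['T']
def grid(a,b,c,d): return np.array([(x,y) for y in range(c,d) for x in range(a,b)])
g=grid(200,440,80,215); p=depthpts(f,g); print('max z',p[:,2].max())
def rect(sel,z,name):
    P=onplane(f,g[sel],z)[:,:2]*1000; r=cv2.minAreaRect(P.astype(np.float32)); print(name,sel.sum(),np.median(p[sel,2]).round(4),np.round(r[0],1),np.round(r[1],1),round(r[2],2),P.mean(0).round(2))
rect(p[:,2]>.178,.184,'tip'); rect((p[:,2]>.146)&(p[:,2]<.154),.15,'shoulder'); rect((p[:,2]>.106)&(p[:,2]<.1125),.11,'beam'); rect((p[:,2]>.113)&(p[:,2]<.118),.116,'nuts')
W=T@np.linalg.inv(np.array(f['tool_from_camera']))
gk=grid(280,360,225,262); pk=depthpts(f,gk); pt=(pk-W[:3,3])@W[:3,:3]
for r in (236,240,246,252,256):
    s=(gk[:,1]==r)&(pt[:,2]<.07)&(pt[:,2]>-.02); q=pt[s]
    print(r,s.sum(),'cols',gk[s,0].min(),gk[s,0].max(),'tool x',np.median(q[:,0]).round(4),'y',q[:,1].min().round(4),q[:,1].max().round(4),'z',np.median(q[:,2]).round(4),'slope',np.polyfit(q[2:-2,1],q[2:-2,0],1)[0].round(4))
im=cv2.resize(f['pixels'][130:270,260:380,::-1],None,fx=4,fy=4,interpolation=cv2.INTER_CUBIC); cv2.imwrite('pics/'+__import__('sys').argv[1],im)
E
python3 drv.py c1.png
```

```text
tcp [0.62821631 0.148451   0.28978982]
max z 0.43215488269830515
tip 545 0.1838 [576.6 172.3] [160.4  90.9] 70.77 [586.75 165.23]
shoulder 1122 0.1498 [589.8 162.2] [35.2 35.7] 70.05 [587.64 162.69]
beam 7497 0.1098 [589.1 162.1] [187.5  45.4] 69.55 [588.01 162.49]
nuts 1511 0.1158 [585.2 163.6] [191.6  32.7] 69.74 [586.67 162.83]
236 53 cols 293 345 tool x 0.0147 y -0.015 0.0145 z 0.0456 slope 0.0054
240 55 cols 292 346 tool x 0.0144 y -0.0152 0.0145 z 0.0396 slope 0.0023
246 57 cols 291 347 tool x 0.0145 y -0.015 0.0145 z 0.0301 slope 0.003
252 59 cols 289 348 tool x 0.0145 y -0.0154 0.0142 z 0.0217 slope 0.0033
256 61 cols 289 349 tool x 0.0145 y -0.015 0.0143 z 0.0165 slope 0.0088
```

View pics/c1.png

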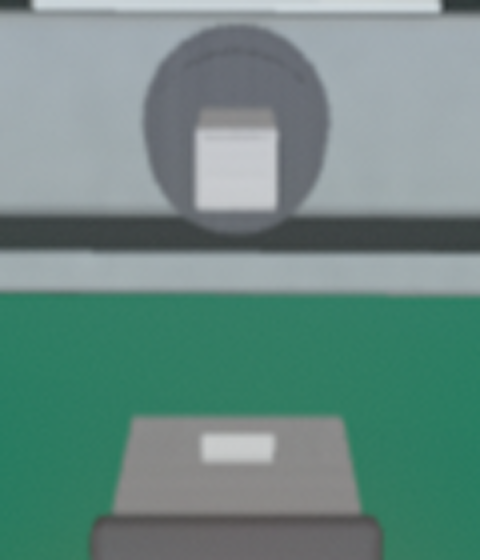

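```bash
python3 - <<'E'
from h import *
f=grab('wrist'); s=manip.sense(); print(s['eef_pos'], f['fx'])
g=np.array([(x,y) for y in range(150,190) for x in range(300,340)]); p=depthpts(f,g)
v=hsv(f)[g[:,1],g[:,0]]
for nm,sel in (('z>.1805',(p[:,2]>.1805)&(p[:,2]<.19)),('z>.183',(p[:,2]>.183)&(p[:,2]<.19)),('bright',v[:,2]>v[:,2].max()-35)):
    q=g[sel]; P=onplane(f,q,.183)[:,:2]*1000; r=cv2.minAreaRect(P.astype(np.float32)); print(nm,sel.sum(),q.min(0),q.max(0),np.round(r[0],2),np.round(r[1],1),round(r[2],2),P.mean(0).round(2))
S=grab('scene'); print(meet(f,(318.7,172),S,(401,221)))
E
```

```text
[0.62826503 0.1486008  0.28977163] 351.57877790313177
z>.1805 383 [309 162] [328 181] [589.06 162.11] [13.6 13.4] 70.05 [589.24 162.02]
z>.183 241 [310 163] [327 181] [589.47 161.97] [11.5 13.1] 74.4 [589.77 161.81]
bright 399 [309 162] [339 181] [590.4  165.79] [21.4 13.4] 70.05 [589.1  162.21]
(array([0.59003291, 0.16297515, 0.1810383 ]), np.float64(0.0020039540961730305))
```

Call:
carry_out(
  series=[
    {"x":-0.02,"y":0.007,"z":0,"wx":0,"wy":0,"wz":0,"fingers":0.02},
    {"x":-0.0393,"y":0.0141,"z":0,"wx":0,"wy":0,"wz":0,"fingers":0.02},
    {"x":-0.0393,"y":0.0141,"z":-0.03,"wx":0,"wy":0,"wz":0,"fingers":0.02},
    {"x":-0.0393,"y":0.0141,"z":-0.052,"wx":0,"wy":0,"wz":0,"fingers":0.02},
    {"x":-0.0393,"y":0.0141,"z":-0.052,"wx":0,"wy":0,"wz":0,"fingers":0.02},
  ],
  grip_force=110,
)

```text
t: 6.08
eef_pos: [0.5881, 0.1629, 0.2357]
tcp_rot: [-0.002, 0.173, 0.985, -0.001]
wrist_force: [0.2, -0.2, -0.6]
gripper_width: 0.284
grip_force: 109.4
```

```bash
python3 - <<'E'
from h import *
s=manip.sense();print(s['eef_pos'],s['wrist_force'],s['torque'])
f=grab('wrist');cv2.imwrite('pics/c2.png',cv2.resize(f['pixels'][150:290,250:390,::-1],None,fx=4,fy=4))
E
```

```text
[0.58807075 0.16294371 0.23568641] [ 0.2338614  -0.21289613 -0.62185998] [ 0.01786039 -0.01323931 -0.00394328]
```

View pics/c2.png

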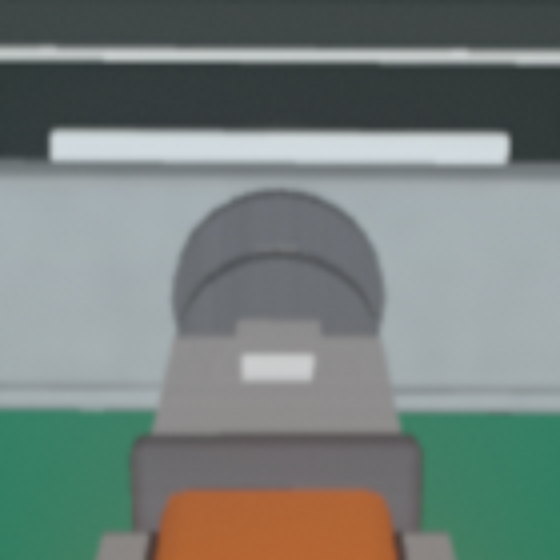

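The drive shank (crop columns 237–321) is centred under the key's window (240–316), so I'll go down.

Call:
carry_out(
  series=[
    {"x":0,"y":0,"z":-0.004,"wx":0,"wy":0,"wz":0,"fingers":0.02},
    {"x":0,"y":0,"z":-0.007,"wx":0,"wy":0,"wz":0,"fingers":0.02},
    {"x":0,"y":0,"z":-0.009,"wx":0,"wy":0,"wz":0,"fingers":0.02},
    {"x":0,"y":0,"z":-0.011,"wx":0,"wy":0,"wz":0,"fingers":0.02},
  ],
)

```text
t: 6.62
eef_pos: [0.5892, 0.1634, 0.2271]
tcp_rot: [0.0, 0.172, 0.985, -0.0]
wrist_force: [-1.3, -0.3, 3.0]
gripper_width: 0.286
grip_force: 110.2
```

Call:
carry_out(
  series=[
    {"x":0,"y":0,"z":-0.002,"wx":0,"wy":0,"wz":0,"fingers":0.02},
    {"x":0,"y":0,"z":-0.004,"wx":0,"wy":0,"wz":0,"fingers":0.02},
    {"x":0,"y":0,"z":-0.006,"wx":0,"wy":0,"wz":0,"fingers":0.02},
    {"x":0,"y":0,"z":-0.008,"wx":0,"wy":0,"wz":0,"fingers":0.02},
  ],
)

```text
t: 7.12
eef_pos: [0.5891, 0.1632, 0.2178]
tcp_rot: [-0.0, 0.173, 0.985, -0.001]
wrist_force: [1.0, -3.8, 0.8]
gripper_width: 0.287
grip_force: 109.9
```

Call:
carry_out(
  series=[
    {"x":0,"y":-0.0004,"z":-0.002,"wx":0,"wy":0,"wz":0,"fingers":0.02},
    {"x":0,"y":-0.0004,"z":-0.004,"wx":0,"wy":0,"wz":0,"fingers":0.02},
    {"x":0,"y":-0.0004,"z":-0.006,"wx":0,"wy":0,"wz":0,"fingers":0.02},
    {"x":0,"y":-0.0004,"z":-0.008,"wx":0,"wy":0,"wz":0,"fingers":0.02},
    {"x":0,"y":-0.0004,"z":-0.01,"wx":0,"wy":0,"wz":0,"fingers":0.02},
  ],
)

```text
t: 7.75
eef_pos: [0.5894, 0.1631, 0.2089]
tcp_rot: [0.001, 0.172, 0.985, -0.0]
wrist_force: [-0.1, -5.1, 4.4]
gripper_width: 0.29
grip_force: 110.4
```

Call:
carry_out(
  series=[
    {"x":0,"y":0,"z":-0.002,"wx":0,"wy":0,"wz":0,"fingers":0.02},
    {"x":0,"y":0,"z":-0.004,"wx":0,"wy":0,"wz":0,"fingers":0.02},
    {"x":0,"y":0,"z":-0.006,"wx":0,"wy":0,"wz":0,"fingers":0.02},
  ],
)

```text
t: 8.12
eef_pos: [0.5898, 0.163, 0.2036]
tcp_rot: [0.001, 0.172, 0.985, -0.0]
wrist_force: [-0.8, -6.0, 7.2]
gripper_width: 0.289
grip_force: 110.7
```

Call:
carry_out(
  series=[
    {"x":0,"y":-0.0006,"z":-0.001,"wx":0,"wy":0,"wz":0,"fingers":0.02},
    {"x":0,"y":-0.0006,"z":-0.0025,"wx":0,"wy":0,"wz":0,"fingers":0.02},
    {"x":0,"y":-0.0006,"z":-0.004,"wx":0,"wy":0,"wz":0,"fingers":0.02},
  ],
)

```text
t: 8.5
eef_pos: [0.5899, 0.1628, 0.2002]
tcp_rot: [0.001, 0.172, 0.985, 0.0]
wrist_force: [-1.6, -3.8, 8.7]
gripper_width: 0.289
grip_force: 110.8
```

Call:
carry_out(
  series=[
    {"x":0,"y":0,"z":-0.001,"wx":0,"wy":0,"wz":0,"fingers":0.02},
    {"x":0,"y":0,"z":-0.002,"wx":0,"wy":0,"wz":0,"fingers":0.02},
  ],
)

```text
t: 8.75
eef_pos: [0.5899, 0.1628, 0.1985]
tcp_rot: [0.001, 0.172, 0.985, 0.0]
wrist_force: [-2.4, -4.3, 8.1]
gripper_width: 0.288
grip_force: 110.9
```

Call:
carry_out(
  series=[
    {"x":0,"y":0,"z":-0.001,"wx":0,"wy":0,"wz":0,"fingers":0.02},
    {"x":0,"y":0,"z":-0.002,"wx":0,"wy":0,"wz":0,"fingers":0.02},
  ],
)

```text
t: 9.0
eef_pos: [0.5899, 0.1628, 0.1968]
tcp_rot: [0.002, 0.172, 0.985, 0.0]
wrist_force: [-1.3, -4.2, 9.7]
gripper_width: 0.289
grip_force: 111.1
```

Call:
carry_out(
  series=[
    {"x":0,"y":-0.0003,"z":-0.001,"wx":0,"wy":0,"wz":0,"fingers":0.02},
    {"x":0,"y":-0.0003,"z":-0.002,"wx":0,"wy":0,"wz":0,"fingers":0.02},
  ],
)

```text
t: 9.25
eef_pos: [0.59, 0.1627, 0.195]
tcp_rot: [0.002, 0.172, 0.985, 0.001]
wrist_force: [-3.3, -3.6, 11.0]
gripper_width: 0.284
grip_force: 111.1
```

Call:
carry_out(
  series=[
    {"x":0,"y":0,"z":-0.001,"wx":0,"wy":0,"wz":0,"fingers":0.02},
    {"x":0,"y":0,"z":-0.002,"wx":0,"wy":0,"wz":0,"fingers":0.02},
  ],
)

```text
t: 9.5
eef_pos: [0.59, 0.1627, 0.1933]
tcp_rot: [0.002, 0.172, 0.985, 0.001]
wrist_force: [-2.5, -4.6, 11.7]
gripper_width: 0.289
grip_force: 111.2
```

Call:
carry_out(
  series=[
    {"x":0,"y":0,"z":-0.001,"wx":0,"wy":0,"wz":0,"fingers":0.02},
    {"x":0,"y":0,"z":-0.002,"wx":0,"wy":0,"wz":0,"fingers":0.02},
  ],
)

```text
t: 9.75
eef_pos: [0.59, 0.1628, 0.1915]
tcp_rot: [0.002, 0.172, 0.985, 0.001]
wrist_force: [-3.5, -3.1, 13.4]
gripper_width: 0.285
grip_force: 111.4
```

Call:
carry_out(
  series=[
    {"x":0,"y":0,"z":-0.0008,"wx":0,"wy":0,"wz":0,"fingers":0.02},
    {"x":0,"y":0,"z":-0.0015,"wx":0,"wy":0,"wz":0,"fingers":0.02},
  ],
)

```text
t: 10.0
eef_pos: [0.59, 0.1628, 0.1902]
tcp_rot: [0.002, 0.172, 0.985, 0.001]
wrist_force: [-3.6, -3.6, 13.4]
gripper_width: 0.289
grip_force: 111.5
```

Call:
carry_out(
  series=[
    {"x":0,"y":0,"z":-0.0008,"wx":0,"wy":0,"wz":0,"fingers":0.02},
    {"x":0,"y":0,"z":-0.0015,"wx":0,"wy":0,"wz":0,"fingers":0.02},
  ],
)

```text
t: 10.25
eef_pos: [0.59, 0.1627, 0.1889]
tcp_rot: [0.002, 0.172, 0.985, 0.001]
wrist_force: [-4.1, -3.3, 13.6]
gripper_width: 0.289
grip_force: 111.6
```

Call:
carry_out(
  series=[
    {"x":-0.0004,"y":-0.0002,"z":-0.001,"wx":0,"wy":0,"wz":0,"fingers":0.02},
    {"x":-0.0004,"y":-0.0002,"z":-0.001,"wx":0,"wy":0,"wz":0,"fingers":0.02},
  ],
)

```text
t: 10.5
eef_pos: [0.5899, 0.1627, 0.1882]
tcp_rot: [0.002, 0.172, 0.985, 0.001]
wrist_force: [-4.1, -4.2, 14.6]
gripper_width: 0.283
grip_force: 111.6
```

```bash
cat > chk.py <<'E'
from h import *
s=manip.sense();print(s['t'],s['eef_pos'],s['wrist_force'])
# shoulder height seen by the wrist camera, and rim height
f=grab('wrist'); g=np.array([(x,y) for y in range(100,300) for x in range(290,350)]); p=depthpts(f,g)
c=np.array([.5893,.1621]); d=np.linalg.norm(p[:,:2]-c,axis=1)
u=np.array([-.94,.34]); a=(p[:,:2]-c)@u; w=abs((p[:,:2]-c)@np.array([.34,.94]))
fl=(a>.0158)&(a<.0172)&(w<.005)&(p[:,2]>.1)&(p[:,2]<.17)
sl=(a>.012)&(a<.0185)&(w<.014)&(p[:,2]>.1)
for lo in np.arange(.11,.175,.003):
    k=(a>-.01)&(a<.019)&(w<.013)&(p[:,2]>=lo)&(p[:,2]<lo+.003); 
    if k.sum(): print(round(lo,3),k.sum(),a[k].min().round(4),a[k].max().round(4), f"rows {g[k,1].min()}-{g[k,1].max()}")
E
python3 chk.py
```

```text
10.5 [0.58993613 0.16272826 0.1881947 ] [-4.08483503 -4.17719742 14.61312584]
0.11 22 0.0163 0.0186 rows 213-217
0.113 159 0.0117 0.0188 rows 214-225
0.116 105 0.0114 0.019 rows 215-226
0.119 26 0.0125 0.0179 rows 219-227
0.122 65 0.0111 0.0179 rows 220-231
0.125 447 0.0092 0.0177 rows 221-234
0.128 7 0.0102 0.0179 rows 222-234
0.137 9 0.0135 0.0143 rows 234-235
0.14 81 0.0133 0.0145 rows 235-237
0.143 99 0.0104 0.0146 rows 236-244
0.146 144 0.0106 0.0148 rows 238-244
0.149 63 0.0135 0.0145 rows 240-242
0.152 59 0.0135 0.0145 rows 242-244
0.155 90 0.0135 0.0144 rows 244-246
0.158 101 0.0135 0.0148 rows 245-249
0.161 109 0.0135 0.0147 rows 248-251
0.164 113 0.0136 0.0146 rows 250-253
0.167 119 0.0137 0.0147 rows 252-255
0.17 126 0.0135 0.0149 rows 254-257
0.173 77 0.0136 0.015 rows 257-258
```

The wrist camera puts the shoulder at about 0.1265, which is 23.5 mm of sink, and the rim at about 0.1395. It hasn't clicked yet, but there is still about 7 mm of margin, so I'll keep going in small steps.

Call:
carry_out(
  series=[
    {"x":-0.0003,"y":-0.0002,"z":-0.001,"wx":0,"wy":0,"wz":0,"fingers":0.02},
    {"x":-0.0003,"y":-0.0002,"z":-0.001,"wx":0,"wy":0,"wz":0,"fingers":0.02},
  ],
)

```text
t: 10.8
eef_pos: [0.5899, 0.1627, 0.1874]
tcp_rot: [0.003, 0.172, 0.985, 0.001]
wrist_force: [-3.7, -4.4, 14.9]
gripper_width: 0.29
grip_force: 111.7
```

Call:
carry_out(
  series=[
    {"x":0,"y":0,"z":-0.001,"wx":0,"wy":0,"wz":0,"fingers":0.02},
    {"x":0,"y":0,"z":-0.001,"wx":0,"wy":0,"wz":0,"fingers":0.02},
  ],
)

```text
t: 11.05
eef_pos: [0.5899, 0.1627, 0.1865]
tcp_rot: [0.003, 0.172, 0.985, 0.001]
wrist_force: [-4.2, -3.1, 15.5]
gripper_width: 0.289
grip_force: 111.7
```

Call:
carry_out(
  series=[
    {"x":0,"y":0,"z":-0.001,"wx":0,"wy":0,"wz":0,"fingers":0.02},
    {"x":0,"y":0,"z":-0.001,"wx":0,"wy":0,"wz":0,"fingers":0.02},
  ],
)

```text
t: 11.3
eef_pos: [0.5898, 0.1628, 0.1846]
tcp_rot: [0.003, 0.172, 0.985, 0.001]
wrist_force: [-1.7, -3.4, 9.4]
gripper_width: 0.285
grip_force: 112.0
```

Call:
carry_out(
  series=[
    {"x":0,"y":0,"z":-0.001,"wx":0,"wy":0,"wz":0,"fingers":0.02},
    {"x":0,"y":0,"z":-0.001,"wx":0,"wy":0,"wz":0,"fingers":0.02},
  ],
)

```text
t: 11.55
eef_pos: [0.5898, 0.1627, 0.1831]
tcp_rot: [0.002, 0.172, 0.985, 0.001]
wrist_force: [-1.6, -2.9, 10.1]
gripper_width: 0.286
grip_force: 112.0
```

```bash
python3 chk.py
```

```text
11.55 [0.58980335 0.16274248 0.18311099] [-1.6200898  -2.89550325 10.14652728]
0.11 28 0.0167 0.019 rows 215-219
0.113 263 0.0088 0.019 rows 216-232
0.116 161 0.01 0.0187 rows 218-231
0.125 4 0.0133 0.0164 rows 227-232
0.128 56 0.0129 0.0178 rows 226-234
0.131 149 0.0136 0.0177 rows 227-234
0.134 127 0.0138 0.0175 rows 229-236
0.137 84 0.0126 0.0147 rows 235-240
0.14 179 0.0105 0.0148 rows 237-244
0.143 55 0.0137 0.0149 rows 239-242
0.146 57 0.0136 0.0147 rows 241-244
0.149 84 0.0136 0.0149 rows 243-246
0.152 92 0.0138 0.0148 rows 245-248
0.155 119 0.0135 0.0148 rows 247-250
0.158 103 0.0136 0.0148 rows 249-252
0.161 119 0.0136 0.015 rows 251-254
0.164 127 0.0136 0.0148 rows 253-257
0.167 115 0.0136 0.0149 rows 255-258
0.17 2 0.0146 0.0147 rows 258-258
0.173 99 0.0147 0.0166 rows 259-263
```

The force fell from 15.5 to 9.4 N and the shoulder now meets the rim, so the ball has clicked in. I'll ease up with the spring and then let go.

Call:
carry_out(
  series=[
    {"x":0,"y":0,"z":0.003,"wx":0,"wy":0,"wz":0,"fingers":0.02},
    {"x":0,"y":0,"z":0.006,"wx":0,"wy":0,"wz":0,"fingers":0.02},
    {"x":0,"y":0,"z":0.009,"wx":0,"wy":0,"wz":0,"fingers":0.02},
    {"x":0,"y":0,"z":0.011,"wx":0,"wy":0,"wz":0,"fingers":0.02},
    {"x":0,"y":0,"z":0.011,"wx":0,"wy":0,"wz":0,"fingers":0.02},
  ],
)

```text
t: 12.22
eef_pos: [0.5897, 0.1628, 0.1929]
tcp_rot: [0.002, 0.172, 0.985, 0.001]
wrist_force: [0.5, -3.5, 4.9]
gripper_width: 0.285
grip_force: 111.1
```

```bash
python3 chk.py
```

```text
12.225 [0.58970643 0.16275512 0.19288929] [ 0.45152308 -3.45981885  4.89889209]
0.11 25 0.0162 0.019 rows 211-215
0.113 315 0.0062 0.019 rows 212-231
0.116 244 0.0071 0.0187 rows 214-231
0.137 43 0.0124 0.0178 rows 226-234
0.14 89 0.0132 0.0181 rows 227-234
0.143 189 0.0137 0.0179 rows 228-236
0.146 83 0.0136 0.0147 rows 235-238
0.149 174 0.01 0.0147 rows 237-245
0.152 69 0.0109 0.0147 rows 239-245
0.155 58 0.0136 0.0148 rows 240-243
0.158 70 0.0137 0.0148 rows 243-245
0.161 88 0.0137 0.0148 rows 245-247
0.164 107 0.0136 0.0148 rows 246-249
0.167 115 0.0136 0.0149 rows 249-252
0.17 107 0.0138 0.0147 rows 251-254
0.173 122 0.0137 0.0149 rows 253-256
```

Call:
carry_out(
  series=[
    {"x":0,"y":-0.0003,"z":0.0015,"wx":0,"wy":0,"wz":0,"fingers":0.02},
    {"x":0,"y":-0.0003,"z":0.003,"wx":0,"wy":0,"wz":0,"fingers":0.02},
    {"x":0,"y":-0.0003,"z":0.003,"wx":0,"wy":0,"wz":0,"fingers":0.02},
  ],
  grip_force=30,
)

```text
t: 12.65
eef_pos: [0.5896, 0.1627, 0.195]
tcp_rot: [0.002, 0.172, 0.985, 0.001]
wrist_force: [3.7, -1.6, 2.8]
gripper_width: 0.287
grip_force: 110.9
```

Call:
carry_out(
  series=[
    {"x":0,"y":0,"z":0,"wx":0,"wy":0,"wz":0,"fingers":0.035},
    {"x":0,"y":0,"z":0,"wx":0,"wy":0,"wz":0,"fingers":0.05},
    {"x":0,"y":0,"z":0,"wx":0,"wy":0,"wz":0,"fingers":0.07},
    {"x":0,"y":0,"z":0,"wx":0,"wy":0,"wz":0,"fingers":0.07},
  ],
)

```text
t: 13.15
eef_pos: [0.588, 0.1617, 0.1938]
tcp_rot: [-0.001, 0.173, 0.985, -0.0]
wrist_force: [-0.8, 0.2, -0.1]
gripper_width: 0.819
grip_force: 0.0
```

Call:
carry_out(
  series=[
    {"x":0,"y":0,"z":0.02,"wx":0,"wy":0,"wz":0,"fingers":0.07},
    {"x":0,"y":0,"z":0.06,"wx":0,"wy":0,"wz":0,"fingers":0.07},
    {"x":0,"y":0,"z":0.1,"wx":0,"wy":0,"wz":0,"fingers":0.07},
    {"x":0,"y":0,"z":0.14,"wx":0,"wy":0,"wz":0,"fingers":0.07},
    {"x":0,"y":0,"z":0.14,"wx":0,"wy":0,"wz":0,"fingers":0.07},
  ],
)

```text
t: 13.78
eef_pos: [0.5896, 0.1621, 0.3385]
tcp_rot: [0.003, 0.172, 0.985, 0.002]
wrist_force: [-0.1, -0.1, -0.1]
gripper_width: 0.82
grip_force: 0.0
```

```bash
python3 - <<'E'
from h import *
s=manip.sense();print(s['t'],s['eef_pos'],s['wrist_force'])
f=grab('wrist');save(f,'w9.png'); h=hsv(f); m=cv2.inRange(h,(6,150,150),(22,255,255))
px=np.argwhere(m>0)[:,::-1]; p=depthpts(f,px); k=np.linalg.norm(p[:,:2]-[.589,.162],axis=1)<.03
p=p[k]; t=p[p[:,2]>p[:,2].max()-.006]; print('top z',np.percentile(p[:,2],[50,90,98]),t.mean(0))
E
```

```text
13.775 [0.5896434  0.16214481 0.33848269] [-0.1112416  -0.07679806 -0.13090876]
top z [0.22937889 0.23045986 0.23095901] [0.58866392 0.16256595 0.22949934]
```

View pics/w9.png

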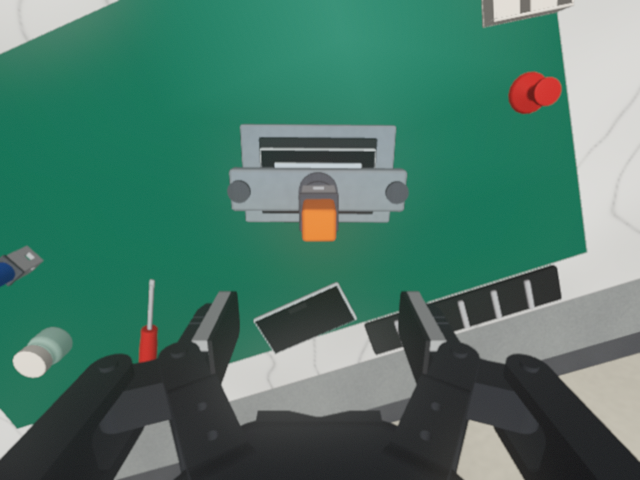

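The key stands upright on the drive, with its grip at about (319,221). Its top is at 0.230 m, which is exactly the shoulder height of 0.150 plus 0.080, so it is fully home. Everything else is where it was, so I'll hand in.

```bash
python3 -c "
from bench import manip; print(manip.finish_job())"
```

```text
the job is handed in; nothing more can be done
None
```

The orange key clicked onto the drive at about 25 mm of sink (the pad reaches the glass at 31 mm), sits fully home with its top at 0.230 m, and is released; the job was handed in at about 14 s.

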